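# Test the larger freewheel both ways

### The job

Two ratchet freewheels are mounted on the bench, each with a crossbar on top; test the larger one. Turn its crossbar clockwise (seen from above) by about 60 degrees, so that it grips and carries the toothed wheel round with it, then turn the crossbar back counter-clockwise to its rest stop, so that it runs loose and the toothed wheel stays where it was carried. Let go, and do not turn the smaller freewheel.

Things in the scene. Friction and masses are not known exactly. Their poses are not given: they have to be found in the camera images.
- large_grip (a point): Grip point of the larger freewheel's black crossbar, on the vertical turning axis, 60 mm above the bench. The bar is 66 mm long (this point's x), 14 mm wide (y), from 44 to 70 mm above the bench; grip it across its width and turn about this point. A steel arm below it (25 to 31 mm high) turns with it. Place and yaw vary; it may stand left or right of the smaller one.
- large_bar (a joint): Angle of that crossbar, rad, growing clockwise seen from above: 0 at its rest stop (its start), 1.4 at the far stop. It stays where left. Clockwise, after at most 15 degrees of play, a pawl on the arm catches a tooth and the wheel goes with it (0.12 N m); counter-clockwise the pawl slips (0.05 N m) and friction holds the wheel.
- large_pin (a point): Top of a small brass index pin on the larger dark steel toothed wheel (84 mm diameter, 18 teeth, 12 to 22 mm above the bench, on a fixed 118 mm round aluminium flange). The pin is 30 mm from the turning axis, 26 mm above the bench, and shows how far the wheel has turned.
- small_end (a point): One end of the smaller freewheel's crossbar, 22 mm from its turning axis along this point's x, 60 mm above the bench. Same build and height, with a crossbar 44 mm long and 12 mm wide, a 52 mm toothed wheel and an 86 mm flange. Not to be turned.

How it is judged:
On the way:
1. the larger crossbar is turned clockwise at least 45 degrees from its rest stop and its toothed wheel has gone with it by at least 25 degrees (index pin at least 13 mm from its start) (value of joint large_bar above 0.785 rad and distance of large_pin from where it was at the start of the episode above 0.013 m), for 0.1 s.
At the end, for the whole second after the job is handed in: the larger crossbar is back within 12 degrees of its rest stop and still, and its toothed wheel has stayed turned, by at least 25 degrees (index pin at least 13 mm from its start) (value of joint large_bar below 0.21 rad and distance of large_pin from where it was at the start of the episode above 0.013 m and velocity of joint large_bar between -0.05 and 0.05 rad/s); the robot touches nothing.
It fails at once if the smaller freewheel's crossbar is turned (its end moves more than 8 mm) (distance of small_end from where it was at the start of the episode above 0.008 m).
It also fails if it takes over 35 s, if anything falls off the work surface, if the arm or the gripper's body presses on something with over 40 N, if the wrist force passes 120 N, or if a joint passes its speed limit or range.

### The arm

A 7-joint arm with a two-finger parallel gripper is mounted at the origin on a cart in front of the work surface, level with it; the furniture and walls round the work are solid. World frame = base frame: x ahead of the robot, y to its left, z up, the work surface at z = 0. Lengths are in m, angles in rad, forces in N, time in s.
With the tool pointing down it reaches from about 0.425 to 1.025 m from the base axis. Payload 9.4 kg.
Tool frame: the origin (TCP) lies between the finger pads; the fingertips stand 17 mm ahead of it and the grasp point (between the pads) lies 2 mm behind it; z points along the fingers, y is the line along which they close (so a half turn about z gives the same grasp; the last joint's range is limited). The gripper opens to 93 mm and grips with 3 to 60 N. Pads are 15 mm wide; open, the fingers measure 128 mm over their backs; the gripper's body (75 mm by 188 mm) begins 65 mm behind the grasp point.
Start: joints at [1.1, 0.599, -0.003, 1.599, 0.002, 0.943, -0.08], TCP at [0.278, -0.67, 0.236] pointing down, gripper open.
Joint ranges: [-2.57, 2.57], [-0.35, 1.97], [-1.29, 1.29], [0.11, 2.56], [-1.05, 4.19], [0.11, 1.86], [-2.63, 2.63]. Speed limits (rad/s): [2.22, 2.22, 3.01, 3.01, 3.14, 3.14, 3.14].

### API

Orientations are given as a unit quaternion [w, x, y, z].
In Python, from plant import bot gives the robot as it stands.
- The arm moves only by the tool jog_arm, never from a script. Its argument "commands" is a list of rows, each a list of 2 entries, a list of its own where there are three numbers: the shift along the tool's x, y, z in units of 60 mm (1.0 is 60 mm), then the turn, a rotation vector about the tool's x, y, z in units of 8 degrees (1.0 is 8 degrees). A call has 1 to 20 rows; each row is the pose to reach, as a shift and turn from the pose commanded when the call began, along the tool's axes at that moment; what a row does not reach only later rows make up. A row lasts 1/8 s, in which the tool goes at most 62.5 mm and 10.7 degrees, less where a joint would pass 70% of its speed; a pose out of reach is approached as far as the arm can. A call with a gripper value outside its range is refused whole. "gripper" is the opening, from 0 (shut) to 1 (fully open), set as the call begins (left out, the last holds). The fingers move at their own pace and stop on an object; the grip force is fixed at half the most. Time passes only in rows, so rows that repeat a pose let the fingers close. It gives the time, the measured TCP pose, the force, the opening and the grip force at its end, in the units of the state.
- bot.read_state(): the state, without advancing time (a new reading comes with each control period).
- bot.read_camera(name): name is "scene" or "top" or "wrist"; returns a dict with "color" (400x640x3 uint8, blue, green, red), "camera_matrix" (3x3 intrinsics, pixels), "dist_coeffs" ([k1, k2, p1, p2, k3] as OpenCV has them; the pictures are not rectified), "R" (3x3) and "t" (3): a world point X has camera coordinates R X + t; the wrist camera has in their place "T_tool_cam" (4x4, takes a point from camera to tool coordinates, whose origin is the TCP and whose axes are the flange's). Camera axes: x right, y down, z forward; pixel columns grow to the right and rows downward; lengths in m; the calibration is good to about 2 mm. A picture is of the moment at which its call begins: read the wrist's pose just before it. There is no depth.
- bot.close_job(): hands the job in; it is judged then, once.
The state is a dict: "clock": time; "qpos": joint angles; "dq": joint speeds; "tau": joint torques, N m; "tcp_pos": TCP position; "eef_rot": TCP orientation; "wrist_force": force on the tool from outside, world axes, zero at the start; "wrist_torque": the same for the moment, N m; "gripper_width": finger opening in m; "finger_force": force on a finger pad.
Only numpy, scipy, OpenCV 4.12 (cv2) and the standard library are available. Lean on these libraries where they do the work, as an engineer would, in place of code of your own. Each camera call takes 0.05 s, during which the arm holds its last target. There are 200 camera calls.

## Working session

There is one attempt and no reset: what is moved stays moved. The work goes in short steps, Python scripts to look and compute and a tool call to move; the robot and the scene stay as the last step left them, time stands still between calls to the robot, and variables do not carry over. Pictures are saved under pics/ and viewed, at most 10 in all, crops included, and the job is handed in when it is done.

Besides the shell and the picture viewer there is one more tool, called after ">>>" as a command line: name --argument value ..., lists and objects as JSON in quotes. jog_arm: Moves the arm, as the interface text tells. Its arguments: {"type":"object","properties":{"commands":{"type":"array"},"gripper":{"type":"number"}},"required":["commands"]}

```bash
mkdir -p pics
python3 - <<'E'
from plant import bot
import cv2
s=bot.read_state();print(s['clock'],s['tcp_pos'],s['eef_rot'])
for n in("top","scene"):
    c=bot.read_camera(n);cv2.imwrite(f'pics/{n}0.png',c['color']);print(n,c['camera_matrix'],c['dist_coeffs'],c['R'],c['t'])
E
```

```text
0.0 [ 0.27799647 -0.6690959   0.2347686 ] [-7.34466229e-04  9.80672968e-01  1.95652617e-01 -2.09274819e-04]
top [[421.23360901   0.         321.33772049]
 [  0.         421.23360901 202.97315528]
 [  0.           0.           1.        ]] [-0.06772191  0.          0.          0.          0.        ] [[-1.16847407e-03 -9.99863817e-01  1.64615634e-02]
 [-9.93403025e-01 -7.27030502e-04 -1.14673019e-01]
 [ 1.14669370e-01 -1.64869593e-02 -9.93266890e-01]] [-0.224902    0.53236948  0.86169103]
scene [[409.80721071   0.         315.77751774]
 [  0.         409.80721071 207.96480822]
 [  0.           0.           1.        ]] [-0.10451767  0.          0.          0.          0.        ] [[ 0.49816954 -0.86706784  0.00452458]
 [-0.36067777 -0.21196529 -0.90828534]
 [ 0.78850406  0.45084817 -0.41832675]] [-0.47122186  0.1934514   0.54022054]
```

View pics/top0.png

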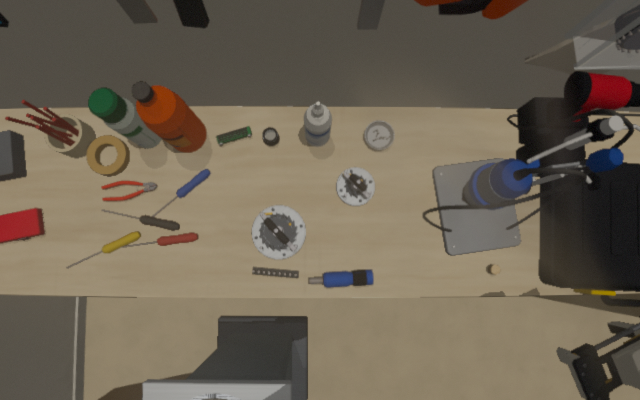

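The large freewheel is at about (278,232) and the small one at (356,186). I'll enlarge that area.

Run:
```python
import cv2
a=cv2.imread('pics/top0.png')[150:270,240:400]
cv2.imwrite('pics/c1.png',cv2.resize(a,None,fx=5,fy=5,interpolation=cv2.INTER_CUBIC))
```

```text
(no output)
```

View pics/c1.png

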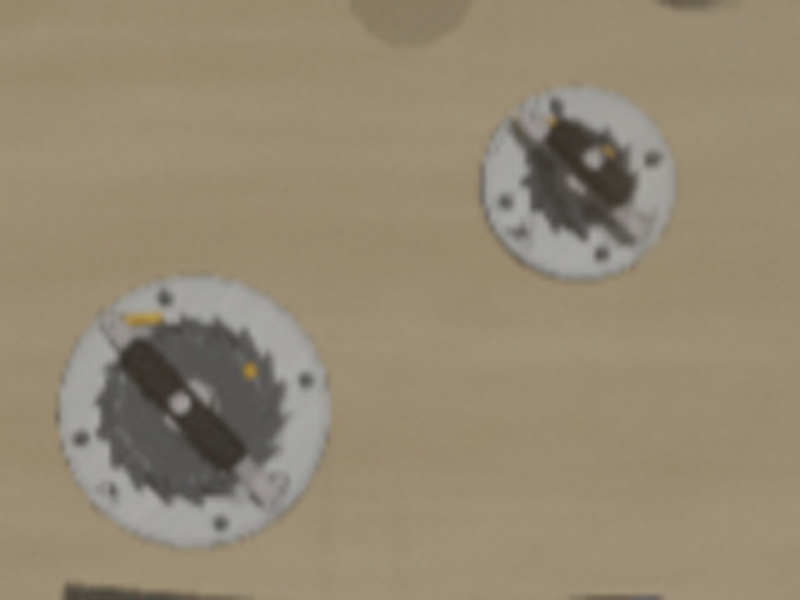

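View pics/scene0.png

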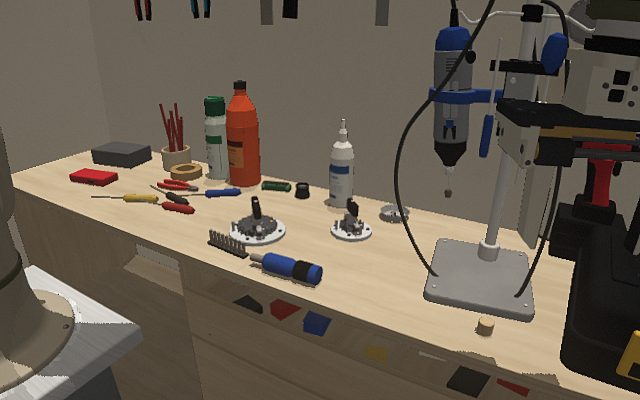

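```bash
cat > h.py <<'E'
import cv2,numpy as np
def ray(c,px,z):
    n=cv2.undistortPoints(np.array([[px]],float),c['camera_matrix'],np.array(c['dist_coeffs']))[0,0]
    R=np.array(c['R']);o=-R.T@c['t'];d=R.T@np.array([*n,1]);return o+d*(z-o[2])/d[2]
E
python3 - <<'E'
from plant import bot
from h import *
c=bot.read_camera('top')
f=lambda u,v,z:ray(c,((u+.5)/5-.5+240,(v+.5)/5-.5+150),z).round(4)
for n,u,v,z in[('bar c',180,403,.07),('end1',135,350,.07),('end2',232,460,.07),('flange',194,411,.011),('fl L',58,411,.011),('fl R',330,411,.011),('pin',250,371,.026),('small fl',578,182,.011),('small bar c',593,160,.07),
 ]:print(n,f(u,v,z))
for n,p,z in[('base L',(433,165),.01),('base BL',(440,253),.01),('base TR',(512,160),.01),('drill',(515,180),.25),('bottle',(317,105),.15),('drill tip',(470,195),.15)]:print(n,ray(c,p,z).round(3))
s=bot.read_state()
from scipy.spatial.transform import Rotation as Ro
q=s['eef_rot'];print(Ro.from_quat(np.roll(q,-1)).as_matrix().round(3))
E
```

```text
bar c [ 0.4727 -0.1321  0.07  ]
end1 [ 0.4941 -0.1137  0.07  ]
end2 [ 0.4497 -0.1532  0.07  ]
flange [ 0.4722 -0.1327  0.011 ]
fl L [ 0.4721 -0.0741  0.011 ]
fl R [ 0.4722 -0.1914  0.011 ]
pin [ 0.4885 -0.1576  0.026 ]
small fl [ 0.5722 -0.2995  0.011 ]
small bar c [ 0.5721 -0.3     0.07  ]
base L [ 0.62  -0.474  0.01 ]
base BL [ 0.426 -0.483  0.01 ]
base TR [ 0.633 -0.655  0.01 ]
drill [ 0.546 -0.541  0.25 ]
bottle [ 0.706 -0.215  0.15 ]
drill tip [ 0.534 -0.502  0.15 ]
[[ 0.923  0.384 -0.001]
 [ 0.384 -0.923  0.001]
 [-0.    -0.001 -1.   ]]
```

>>> jog_arm --commands '[[[0.4, -0.8, 0], [0, 0, 0]], [[0.8, -1.6, 0], [0, 0, 0]], [[1.2, -2.4, 0], [0, 0, 0]], [[1.6, -3.2, 0], [0, 0, 0]], [[2.05, -4.0, 0], [0, 0, 0]], [[2.7, -4.5, 0.1], [0, 0, -0.5]], [[3.4, -5.0, 0.2], [0, 0, -1.0]], [[4.1, -5.5, 0.3], [0, 0, -1.5]], [[4.8, -6.0, 0.4], [0, 0, -2.0]], [[5.6, -6.5, 0.5], [0, 0, -2.39]], [[6.43, -7.01, 0.5], [0, 0, -2.39]], [[6.43, -7.01, 0.5], [0, 0, -2.39]], [[6.43, -7.01, 0.5], [0, 0, -2.39]], [[6.43, -7.01, 0.5], [0, 0, -2.39]]]' --gripper 0.7

```text
clock: 1.9
tcp_pos: [0.4721, -0.1345, 0.2056]
eef_rot: [0.0, 0.935, 0.355, -0.0]
wrist_force: [-1.1, -0.3, 0.8]
gripper_width: 0.065
finger_force: 0.0
```

```bash
cat > look.py <<'E'
from plant import bot
from h import *
from scipy.spatial.transform import Rotation as Ro
import pickle,sys
def wrist(name):
    s=bot.read_state();c=bot.read_camera('wrist');cv2.imwrite(name,c['color'])
    T=np.eye(4);T[:3,:3]=Ro.from_quat(np.roll(s['eef_rot'],-1)).as_matrix();T[:3,3]=s['tcp_pos']
    W=np.linalg.inv(T@np.array(c['T_tool_cam']));c['R']=W[:3,:3];c['t']=W[:3,3]
    print(s['clock'],s['tcp_pos'].round(4),T[:3,:3].round(4).tolist(),s['wrist_force'].round(2),s['gripper_width'],s['qpos'].round(2))
    pickle.dump((c,s),open('w.pkl','wb'));return c,s
if __name__=='__main__':wrist(sys.argv[1])
E
python3 look.py pics/w1.png
```

```text
1.9 [ 0.4721 -0.1345  0.2056] [[0.7484, 0.6633, -0.0006], [0.6633, -0.7484, -0.0005], [-0.0008, -0.0001, -1.0]] [-1.13 -0.28  0.79] 0.06503716512658453 [ 0.28  0.37 -0.16  2.15  0.1   0.63 -0.79]
```

View pics/w1.png

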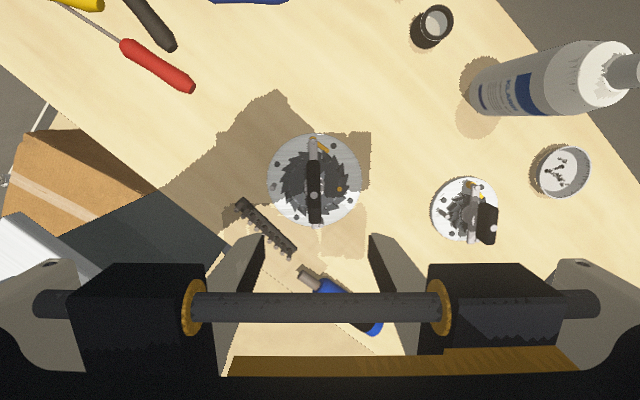

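The bar runs almost vertically in the image, from about (314,160) to (315,224), with the pin near (339,188).

Run:
```python
import cv2
a=cv2.imread('pics/w1.png')[130:230,260:370]
cv2.imwrite('pics/w1c.png',cv2.resize(a,None,fx=6,fy=6,interpolation=cv2.INTER_CUBIC))
```

```text
(no output)
```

View pics/w1c.png

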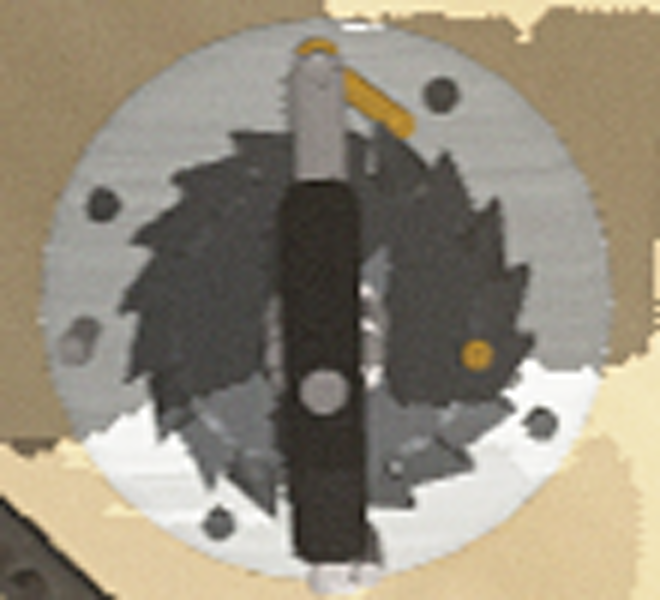

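```bash
cat > m.py <<'E'
from h import *
import pickle
c,s=pickle.load(open('w.pkl','rb'))
f=lambda u,v,z:ray(c,((u+.5)/6-.5+260,(v+.5)/6-.5+130),z)
for n,u,v,z in[('hub',324,392,.071),('far',318,186,.07),('near',328,556,.07),('flL',42,297,.011),('flR',610,297,.011),('pin',478,354,.026)]:print(n,f(u,v,z).round(4))
d=f(318,186,.07)-f(328,556,.07);print(np.linalg.norm(d),np.degrees(np.arctan2(d[1],d[0])))
E
python3 m.py
```

```text
hub [ 0.472  -0.1322  0.071 ]
far [ 0.4975 -0.1084  0.07  ]
near [ 0.4499 -0.1526  0.07  ]
flL [ 0.4367 -0.0864  0.011 ]
flR [ 0.5132 -0.1726  0.011 ]
pin [ 0.4886 -0.1573  0.026 ]
0.0649874276211063 42.93831964677006
```

>>> jog_arm --commands '[[[0.03, -0.025, 0.6], [0, 0, -0.13]], [[0.03, -0.025, 1.2], [0, 0, -0.13]], [[0.03, -0.025, 1.7], [0, 0, -0.13]], [[0.03, -0.025, 2.1], [0, 0, -0.13]], [[0.03, -0.025, 2.3], [0, 0, -0.13]], [[0.03, -0.025, 2.44], [0, 0, -0.13]], [[0.03, -0.025, 2.44], [0, 0, -0.13]], [[0.03, -0.025, 2.44], [0, 0, -0.13]], [[0.03, -0.025, 2.44], [0, 0, -0.13]]]'

```text
clock: 3.08
tcp_pos: [0.4737, -0.1308, 0.0598]
eef_rot: [0.0, 0.931, 0.364, 0.0]
wrist_force: [0.5, -0.2, -1.6]
gripper_width: 0.0648
finger_force: 0.0
```

```bash
python3 look.py pics/w2.png
```

```text
3.075 [ 0.4737 -0.1308  0.0598] [[0.7347, 0.6784, 0.001], [0.6784, -0.7347, -0.0002], [0.0006, 0.0008, -1.0]] [ 0.53 -0.19 -1.64] 0.06481738409393611 [ 0.21  0.62 -0.08  2.26  0.19  0.26 -0.86]
```

>>> jog_arm --commands '[[[-0.028, 0, 0.02], [0, 0, 0]], [[-0.028, 0, 0.02], [0, 0, 0]], [[-0.028, 0, 0.02], [0, 0, 0]], [[-0.028, 0, 0.02], [0, 0, 0]], [[-0.028, 0, 0.02], [0, 0, 0]], [[-0.028, 0, 0.02], [0, 0, 0]], [[-0.028, 0, 0.02], [0, 0, 0]], [[-0.028, 0, 0.02], [0, 0, 0]]]' --gripper 0.05

```text
clock: 4.12
tcp_pos: [0.4719, -0.1316, 0.0579]
eef_rot: [-0.0, 0.931, 0.364, -0.0]
wrist_force: [-1.6, 2.1, 1.0]
gripper_width: 0.0206
finger_force: 30.0
```

```bash
python3 look.py pics/w3.png
```

```text
4.125 [ 0.4719 -0.1316  0.0579] [[0.7345, 0.6786, -0.0006], [0.6786, -0.7345, 0.0003], [-0.0003, -0.0006, -1.0]] [-1.58  2.08  1.04] 0.02064825613865347 [ 0.21  0.62 -0.08  2.27  0.19  0.26 -0.86]
```

Run:
```python
import cv2
a=cv2.imread('pics/w3.png')[150:400,200:440]
cv2.imwrite('pics/w3c.png',cv2.resize(a,None,fx=2.4,fy=2.4,interpolation=cv2.INTER_CUBIC))
```

```text
(no output)
```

View pics/w3c.png

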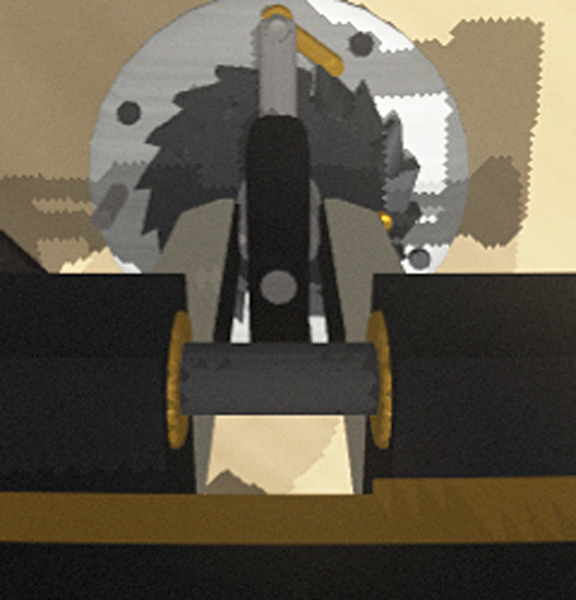

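The bar is aligned, but 20.6 mm is wider than the bar. The tips are probably on the collar below it, so I'll open slightly, raise 6 mm and close again.

>>> jog_arm --commands '[[[0, 0, 0], [0, 0, 0]], [[0, 0, 0], [0, 0, 0]], [[0, 0, -0.1], [0, 0, 0]], [[0, 0, -0.1], [0, 0, 0]], [[0, 0, -0.1], [0, 0, 0]]]' --gripper 0.35

```text
clock: 4.8
tcp_pos: [0.4723, -0.132, 0.0642]
eef_rot: [0.0, 0.931, 0.364, 0.0]
wrist_force: [0.3, -0.9, 0.3]
gripper_width: 0.0327
finger_force: 0.0
```

>>> jog_arm --commands '[[[0, 0, 0], [0, 0, 0]], [[0, 0, 0], [0, 0, 0]], [[0, 0, 0], [0, 0, 0]], [[0, 0, 0], [0, 0, 0]], [[0, 0, 0], [0, 0, 0]], [[0, 0, 0], [0, 0, 0]], [[0, 0, 0], [0, 0, 0]]]' --gripper 0.05

```text
clock: 5.68
tcp_pos: [0.4718, -0.1316, 0.0639]
eef_rot: [-0.0, 0.931, 0.364, -0.0]
wrist_force: [-2.0, 3.2, 1.3]
gripper_width: 0.0135
finger_force: 30.0
```

The width is now 13.5 mm, so the bar is held. Next is the clockwise turn of about 68°.

>>> jog_arm --commands '[[[0, 0, 0], [0, 0, 0.6]], [[0, 0, 0], [0, 0, 1.2]], [[0, 0, 0], [0, 0, 1.8]], [[0, 0, 0], [0, 0, 2.4]], [[0, 0, 0], [0, 0, 3.0]], [[0, 0, 0], [0, 0, 3.6]], [[0, 0, 0], [0, 0, 4.2]], [[0, 0, 0], [0, 0, 4.8]], [[0, 0, 0], [0, 0, 5.4]], [[0, 0, 0], [0, 0, 6.0]], [[0, 0, 0], [0, 0, 6.6]], [[0, 0, 0], [0, 0, 7.2]], [[0, 0, 0], [0, 0, 7.8]], [[0, 0, 0], [0, 0, 8.2]], [[0, 0, 0], [0, 0, 8.5]], [[0, 0, 0], [0, 0, 8.5]], [[0, 0, 0], [0, 0, 8.5]], [[0, 0, 0], [0, 0, 8.5]]]'

```text
clock: 7.92
tcp_pos: [0.4718, -0.1311, 0.0639]
eef_rot: [-0.0, 0.976, -0.218, -0.001]
wrist_force: [-1.6, 5.4, 1.3]
gripper_width: 0.014
finger_force: 30.0
```

```bash
python3 look.py pics/w4.png
python3 - <<'E'
import cv2
from plant import bot
a=bot.read_camera('top')['color'][190:280,220:340]
b=cv2.imread('pics/w4.png')[150:400,160:480]
cv2.imwrite('pics/c4.png',cv2.vconcat([cv2.resize(a,(400,300),interpolation=cv2.INTER_CUBIC),cv2.resize(b,(400,300))]))
E
```

```text
7.925 [ 0.4718 -0.1311  0.0639] [[0.9047, -0.426, -0.0012], [-0.426, -0.9047, 0.001], [-0.0015, -0.0004, -1.0]] [-1.56  5.44  1.26] 0.01401204411732391 [ 0.05  0.62  0.15  2.27 -0.33  0.27 -1.52]
```

View pics/c4.png

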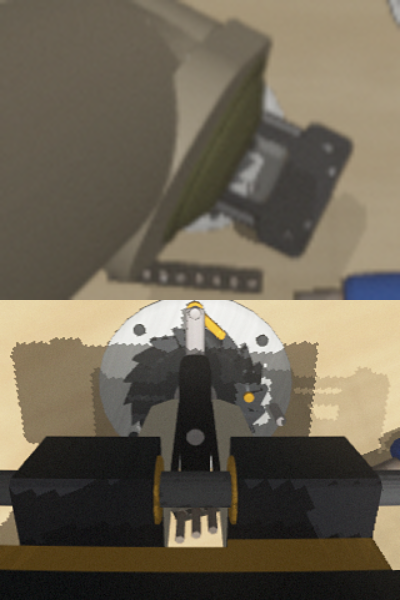

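The tool and bar turned 68°, and the pin kept its position beside the bar, so the wheel was carried round. Now I'll turn it back to the rest stop.

>>> jog_arm --commands '[[[0, 0, 0], [0, 0, -0.6]], [[0, 0, 0], [0, 0, -1.2]], [[0, 0, 0], [0, 0, -1.8]], [[0, 0, 0], [0, 0, -2.4]], [[0, 0, 0], [0, 0, -3.0]], [[0, 0, 0], [0, 0, -3.6]], [[0, 0, 0], [0, 0, -4.2]], [[0, 0, 0], [0, 0, -4.8]], [[0, 0, 0], [0, 0, -5.4]], [[0, 0, 0], [0, 0, -6.0]], [[0, 0, 0], [0, 0, -6.6]], [[0, 0, 0], [0, 0, -7.2]], [[0, 0, 0], [0, 0, -7.8]], [[0, 0, 0], [0, 0, -8.2]], [[0, 0, 0], [0, 0, -8.5]], [[0, 0, 0], [0, 0, -8.55]], [[0, 0, 0], [0, 0, -8.55]], [[0, 0, 0], [0, 0, -8.55]]]'

```text
clock: 10.28
tcp_pos: [0.4719, -0.1317, 0.0639]
eef_rot: [-0.0, 0.93, 0.368, -0.0]
wrist_force: [-3.3, 5.7, 0.5]
gripper_width: 0.0135
finger_force: 30.0
```

>>> jog_arm --commands '[[[0, 0, 0], [0, 0, 0]], [[0, 0, 0], [0, 0, 0]], [[0, 0, 0], [0, 0, 0]], [[0, 0, 0], [0, 0, 0]], [[0, 0, -0.3], [0, 0, 0]], [[0, 0, -0.8], [0, 0, 0]], [[0, 0, -1.6], [0, 0, 0]], [[0, 0, -2.36], [0, 0, 0]], [[0, 0, -2.36], [0, 0, 0]], [[0, 0, -2.36], [0, 0, 0]], [[0, 0, -2.36], [0, 0, 0]]]' --gripper 0.6

```text
clock: 11.65
tcp_pos: [0.4715, -0.1318, 0.2045]
eef_rot: [-0.001, 0.93, 0.368, -0.001]
wrist_force: [0.2, 0.1, -0.0]
gripper_width: 0.0558
finger_force: 0.0
```

```bash
python3 look.py pics/w5.png
python3 - <<'E'
import cv2
a=cv2.imread('pics/w5.png')[130:230,260:370]
cv2.imwrite('pics/w5c.png',cv2.resize(a,None,fx=6,fy=6,interpolation=cv2.INTER_CUBIC)[:600])
E
```

```text
11.65 [ 0.4715 -0.1318  0.2045] [[0.7297, 0.6837, -0.0022], [0.6837, -0.7298, 0.0004], [-0.0013, -0.0018, -1.0]] [ 0.15  0.13 -0.01] 0.05583982509650489 [ 0.3   0.37 -0.18  2.15  0.11  0.63 -0.79]
```

View pics/w5c.png

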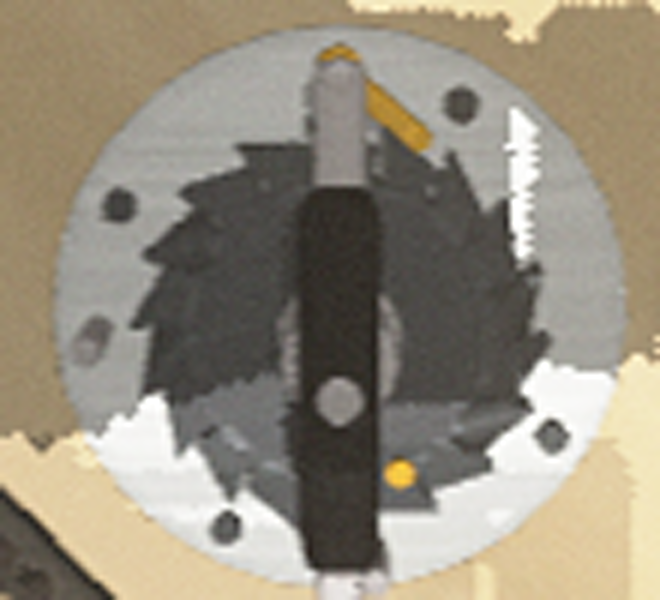

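The crop shows the bar back at its rest orientation. The pin is now at (400,474), against about (495,364) when corrected for the view shift. That is roughly 30 mm clockwise, and nothing is touching.

```bash
python3 -c "
from plant import bot
print(bot.close_job())"
```

```text
the job is handed in; nothing more can be done
None
```

I turned the larger freewheel's crossbar about 68° clockwise and its wheel went with it, then turned the bar back to its rest stop; the index pin stayed about 30 mm from its start, I never touched the smaller freewheel, and I handed the job in after about 12 s, though no verdict came back.

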